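# Fit the slotted plate over the shaft and pin of the fixture base

### The job

Two aluminium plates with a square hub lie on the desk, one either side of a fixture base that has an upright shaft and a smaller pin. Take the plate whose lug has a hole through it and lower it, without dropping it, onto the base so that the shaft goes through its hub and the pin through the hole in its lug, seated flat; let go of it, and leave the plate with the solid lug where it lies.

Things in the scene. Friction and masses are not known exactly. Their poses are not given: they have to be found in the camera images.
- fixture_base: fixed dark steel foot plate 200 x 120 x 12 mm with a round steel seat 92 mm wide, its top 22 mm above the desk. On the seat a shaft, 18 mm in diameter, tip 42 mm above the seat; 72 mm from it along the body's -x (towards the robot, within 0.45 rad) a pin, 8 mm in diameter, tip 26 mm above the seat. Origin: on the shaft's axis at desk level, z up
- slotted_plate: loose aluminium disc 100 x 10 mm, 0.3 kg, lying flat; square hub on it 54 x 54 mm, 10 to 50 mm above the underside, flats along x and y (grip these); bore 40 mm through both. Lug 56 x 56 x 10 mm with a 34 mm square through-hole, centred 72 mm along -x (towards the robot, within 0.5 rad). Origin: bore axis, underside, z up. Seated, its x points along the base's x
- blank_plate: the same plate in all sizes (100 mm disc, 54 mm square hub with a 40 mm bore, 56 mm square lug along -x), but its lug is solid, without a hole. It lies on the other side of the base and is left alone. Origin: bore axis, underside, z up
- slotted_plate_lug (a point): centre of the slotted plate's lug hole, at the level of the underside
- pin_foot (a point): foot of the base's pin, on its axis, at the seat's height (22 mm above the desk)

How it is judged:
By the outcome, as a careful person would: the job done as asked, in the order asked, and still so for the second after the job is handed in, with the robot touching nothing.
It also fails if it takes over 38 s, if anything falls off the work surface, if the arm or the gripper's body presses on something with over 40 N, if the wrist force passes 120 N, or if a joint passes its speed limit or range.

### The arm

A 7-joint arm with a two-finger parallel gripper is mounted at the origin on a cart in front of the work surface, level with it; the furniture and walls round the work are solid. World frame = base frame: x ahead of the robot, y to its left, z up, the work surface at z = 0. Lengths are in m, angles in rad, forces in N, time in s.
With the tool pointing down it reaches from about 0.425 to 0.925 m from the base axis. Payload 6.8 kg.
Tool frame: the origin (TCP) lies at the very end of the fingers, on their centre line; the grasp point (between the pads) lies 19 mm behind it; z points along the fingers, y is the line along which they close (so a half turn about z gives the same grasp; the last joint's range is limited). The gripper opens to 85 mm and grips with 20 to 120 N. Pads are 22 mm wide; open, the fingers measure 114 mm over their backs; the gripper's body (76 mm by 85 mm) begins 54 mm behind the grasp point. The pads swing forward as they close: fully open they stand 13 mm farther back than shut.
Start: joints at [1.068, 0.477, 0.022, 1.555, -0.011, 1.109, -0.083], TCP at [0.26, -0.623, 0.231] pointing down, gripper open.
Joint ranges: [-2.96, 2.96], [-0.34, 2.1], [-1.41, 1.46], [0.24, 2.44], [-1.37, 4.51], [0.17, 1.92], [-2.96, 2.96]. Speed limits (rad/s): [2.39, 2.39, 3.14, 3.14, 3.14, 3.14, 3.14].

### API

Orientations are given as a unit quaternion [w, x, y, z].
In Python, from station import bot gives the robot as it stands.
- The arm moves only by the tool apply_moves, never from a script. Its argument "deltas" is a list of rows, each a list of 3 entries, a list of its own where there are three numbers: the closure, from 0 (fully open) to 1 (shut), then the shift along the tool's x, y, z in units of 0.2 m (1.0 is 0.2 m), then the turn about the tool's z in units of 2 pi rad (1.0 is 2 pi rad). A call has 1 to 12 rows; each row is the pose to reach, as a shift and turn from the pose commanded when the call began, along the tool's axes at that moment, turning the shorter way round; what a row does not reach only later rows make up. A row lasts 1/10 s, in which the tool goes at most 50 mm and 8.59 degrees, less where a joint would pass 70% of its speed; a pose out of reach is approached as far as the arm can. A call with a number of a shift or a turn outside -1 to 1 is refused whole. A call with a gripper value outside its range is refused whole. The fingers move at their own pace and stop on an object; "squeeze" is the grip in N (left out, the last holds). Time passes only in rows, so rows that repeat a pose let the fingers close. It gives the time, the measured TCP pose, the force, the opening and the grip force at its end, in the units of the state.
- bot.get_obs(): the state, without advancing time (a new reading comes with each control period).
- bot.read_camera(name): name is "side" or "top"; returns a dict with "color" (384x512x3 uint8, red, green, blue), "intrinsics" (3x3 intrinsics, pixels), "pose" (4x4, takes a point from camera to world coordinates). Camera axes: x right, y down, z forward; pixel columns grow to the right and rows downward; lengths in m; the calibration is good to about 2 mm. A picture is of the moment at which its call begins. There is no depth.
- bot.hand_in(): hands the job in; it is judged then, once.
Trained networks look in a picture, given as the dict that the camera call returned (one of the last four; its "shot" number tells which), for a name from the list of things; names that differ only in an ending like _2 or _b are one class to them, and where a whole thing is asked for, a point or a joint stands for the part that bears it (a point fixed in the world has none). Each returns a list of dicts, best first, with "confidence" (0 to 1); they miss things now and then, are a little off and sometimes report something else, mostly with a low value. They report only what shows in the picture. A call takes as long as a camera call.
- bot.look_for(picture, target): "point" ([x, y, z] in m, in world coordinates, good to about 4 mm: the middle of the surface that is visible of it).
The state is a dict: "t": time; "q": joint angles; "joint_vel": joint speeds; "joint_torque": joint torques, N m; "eef_pos": TCP position; "tool_rot": TCP orientation; "contact_force": force on the tool from outside, world axes, zero at the start; "torque": the same for the moment, N m; "gripper_width": opening from 0.0 (shut) to 1.0 (fully open); "grasp_force": force on a finger pad.
Only numpy, scipy, OpenCV 4.12 (cv2) and the standard library are available. Lean on these libraries where they do the work, as an engineer would, in place of code of your own. Each camera call takes 0.05 s, during which the arm holds its last target. There are 200 camera calls.

## Working session

There is one attempt and no reset: what is moved stays moved. The work goes in short steps, Python scripts to look and compute and a tool call to move; the robot and the scene stay as the last step left them, time stands still between calls to the robot, and variables do not carry over. Pictures are saved under pics/ and viewed, at most 10 in all, crops included, and the job is handed in when it is done.

Besides the shell and the picture viewer there is one more tool, called after "Request:" in YAML: its name, and indented under it one key for each argument. apply_moves: Moves the arm, as the interface text tells. Its arguments: {"type":"object","properties":{"deltas":{"type":"array","items":{"type":"array"}},"squeeze":{"type":"number"}},"required":["deltas"]}

```bash
mkdir -p pics
python3 - <<'E'
from station import bot
import cv2,numpy as np
o=bot.get_obs();print({k:np.round(v,4).tolist() for k,v in o.items()})
for n in("top","side"):
    p=bot.read_camera(n);cv2.imwrite(f"pics/{n}0.png",p["color"][:,:,::-1]);np.savez(f"{n}0.npz",**{k:p[k] for k in("color","intrinsics","pose")})
    print(n,p["intrinsics"].round(1).tolist(),p["pose"].round(3).tolist())
    for t in("fixture_base","slotted_plate","blank_plate","slotted_plate_lug","pin_foot"):
        print(t,[(np.round(d["point"],4).tolist(),round(d["confidence"],2)) for d in bot.look_for(p,t)][:3])
E
```

```text
{'t': 0.0, 'q': [1.0679, 0.4778, 0.0223, 1.5565, -0.0115, 1.1093, -0.0831], 'joint_vel': [0.0008, -0.0023, -0.0012, 0.001, 0.0007, -0.0006, 0.0009], 'joint_torque': [-0.0006, -59.6462, 1.6079, -28.12, 0.0125, 0.0093, -0.0], 'eef_pos': [0.2594, -0.6225, 0.2303], 'tool_rot': [-0.0009, 0.9806, 0.1961, -0.0002], 'contact_force': [-0.0637, 0.1754, -0.3782], 'torque': [-0.01, -0.0071, -0.0153], 'grasp_force': 0.0, 'gripper_width': 1.0}
top [[383.2, 0.0, 253.0], [0.0, 383.2, 184.4], [0.0, 0.0, 1.0]] [[0.063, -0.976, 0.21, 0.323], [-0.998, -0.063, 0.008, 0.013], [0.006, -0.21, -0.978, 1.077], [0.0, 0.0, 0.0, 1.0]]
fixture_base [([0.5913, -0.0285, 0.01], 0.66)]
slotted_plate [([0.5111, -0.2824, 0.0051], 0.86)]
blank_plate [([0.4809, 0.3197, 0.0122], 0.81)]
slotted_plate_lug [([0.5104, -0.2849, 0.0088], 0.93)]
pin_foot [([0.5882, -0.0304, 0.0094], 0.71)]
side [[353.2, 0.0, 251.1], [0.0, 353.2, 192.8], [0.0, 0.0, 1.0]] [[-0.986, -0.09, 0.14, 0.432], [-0.165, 0.432, -0.887, 0.818], [0.019, -0.897, -0.441, 0.463], [0.0, 0.0, 0.0, 1.0]]
fixture_base [([0.5961, -0.0073, 0.015], 0.92)]
slotted_plate [([0.519, -0.2592, 0.01], 0.9)]
blank_plate [([0.4925, 0.3413, 0.0112], 0.73)]
slotted_plate_lug [([0.523, -0.2598, 0.0183], 0.81)]
pin_foot [([0.5952, -0.0084, 0.0123], 0.74)]
```

Run:
```python
import cv2
for n in("top","side"):
    i=cv2.imread(f"pics/{n}0.png");cv2.imwrite(f"pics/{n}0b.png",cv2.resize(i,(800,600),interpolation=cv2.INTER_CUBIC))
```

```text
(no output)
```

View pics/top0b.png

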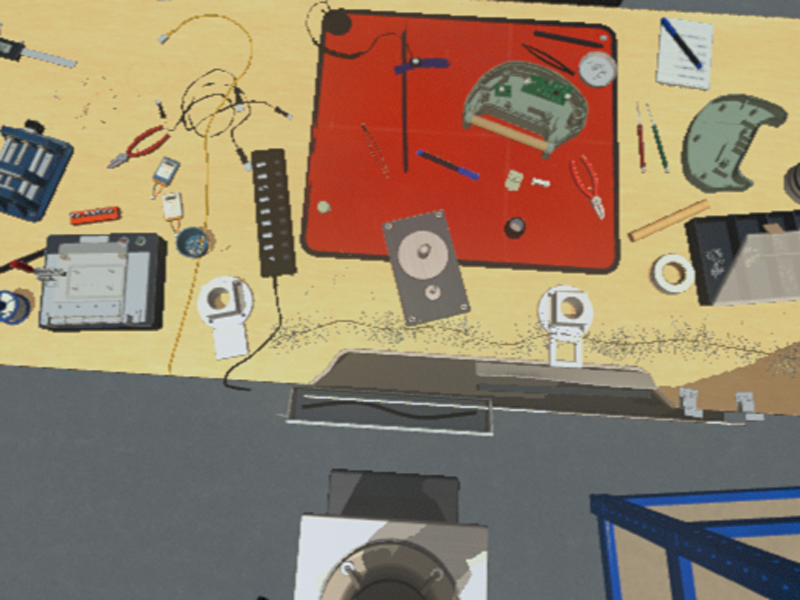

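View pics/side0b.png

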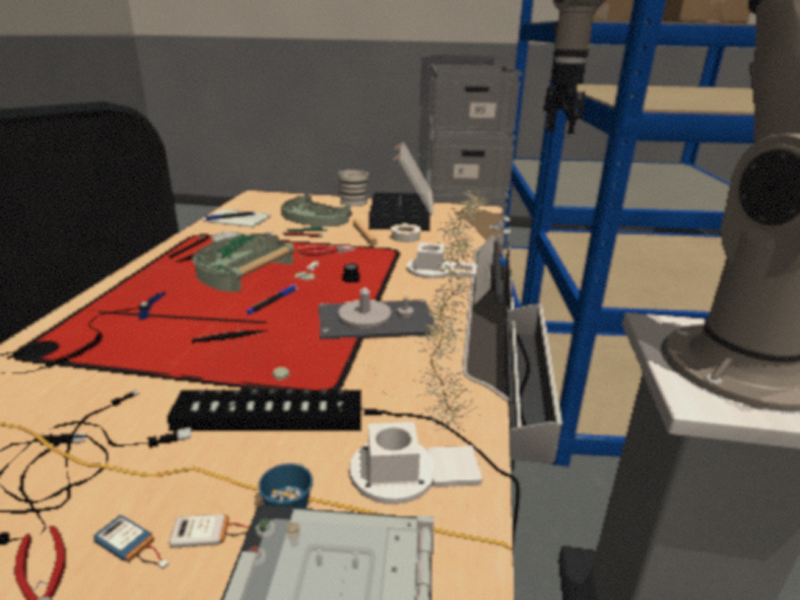

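Slotted plate is on the right (lug hole at ~(566,350) of the 800px top view, hub ~(570,307)), the base at ~(425,255), and the blank at left (~(225,300)). I'll crop closer for the fits.

Run:
```python
import cv2,numpy as np
i=cv2.imread("pics/top0.png")
a=cv2.resize(i[175:245,335:390],None,fx=7,fy=7,interpolation=0)
b=cv2.resize(i[130:215,240:305],None,fx=6,fy=6,interpolation=0)
H=max(a.shape[0],b.shape[0]);c=np.zeros((H,a.shape[1]+b.shape[1],3),np.uint8)
c[:a.shape[0],:a.shape[1]]=a;c[:b.shape[0],a.shape[1]:]=b
cv2.imwrite("pics/crop.png",c);print(c.shape)
```

```text
(510, 775, 3)
```

View pics/crop.png

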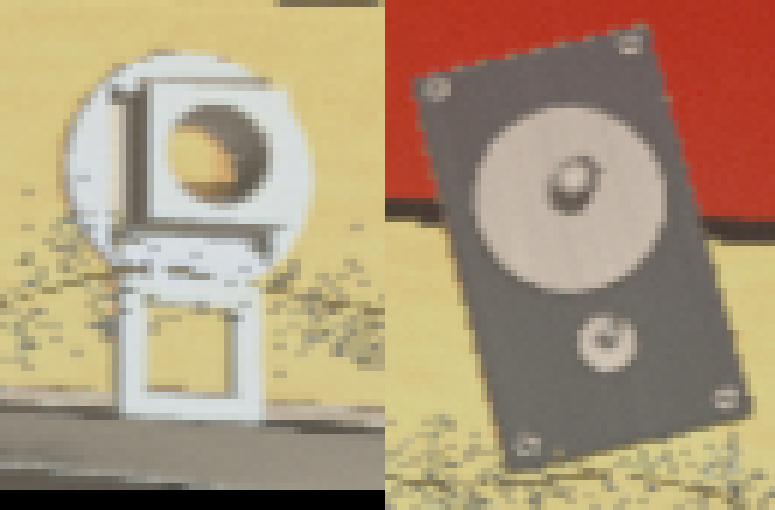

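Crop shows the hub's square top (150..285, 83..228), lug hole (145..240, 293..398), seat disc centred (569,198) and pin boss (607,342).

```bash
cat > h.py <<'E'
import numpy as np
def ray(d,u,v,z):
    r=d["pose"][:3,:3]@np.linalg.solve(d["intrinsics"],[u,v,1]);c=d["pose"][:3,3]
    return c+r*(z-c[2])/r[2]
def proj(d,p):
    q=d["pose"][:3,:3].T@(np.array(p)-d["pose"][:3,3]);q=d["intrinsics"]@q;return q[:2]/q[2]
E
python3 - <<'E'
from h import *
d=np.load("top0.npz");s=np.load("side0.npz")
A=lambda x,y,z:ray(d,x/7+334.5,y/7+174.5,z)
B=lambda x,y,z:ray(d,(x-385)/6+239.5,y/6+129.5,z)
h=np.array([A(*c,.05) for c in((150,83),(285,90),(275,228),(145,218))])
print("hub",h.round(4).tolist(),h.mean(0),[np.linalg.norm(h[i]-h[i-1]).round(4) for i in range(4)])
print("disc centre",A(189,170,.01))
l=np.array([A(*c,.01) for c in((145,293),(240,300),(235,398),(145,398))]);print("lug hole",l.mean(0),[np.linalg.norm(l[i]-l[i-1]).round(4) for i in range(4)])
v=h.mean(0)-l.mean(0);print("yaw",np.arctan2(v[1],v[0]),np.hypot(*v[:2]))
for i,(a,b) in enumerate(((0,1),(3,2))):w=h[a]-h[b];print("edge yaw",np.arctan2(-w[0],w[1]))
for a,b in((3,0),(2,1)):w=h[b]-h[a];print("edge yaw",np.arctan2(w[1],w[0]))
f=B(569.5,198,.022);p=B(607,342,.022);w=f-p;print("shaft",f,"pin",p,"yaw",np.arctan2(w[1],w[0]),np.hypot(*w[:2]))
e=[B(*c,.012) for c in((415,80),(645,27),(748,410),(508,468))]
for a,b in((3,0),(2,1)):w=e[b]-e[a];print("foot yaw",np.arctan2(w[1],w[0]),np.hypot(*w[:2]))
print("side px(800) hubtop",proj(s,h.mean(0))*1.5625,"shaft tip",proj(s,[f[0],f[1],.064])*1.5625,"pin tip",proj(s,[p[0],p[1],.048])*1.5625)
print("fence edge",A(200,415,0),A(0,400,0))
E
```

```text
hub [[0.5561, -0.261, 0.05], [0.5567, -0.3139, 0.05], [0.5017, -0.3098, 0.05], [0.5024, -0.2594, 0.05]] [ 0.52925302 -0.28600963  0.05      ] [np.float64(0.0537), np.float64(0.0529), np.float64(0.0551), np.float64(0.0504)]
disc centre [ 0.5302167 -0.2876641  0.01     ]
lug hole [ 0.45850653 -0.28881526  0.01      ] [np.float64(0.042), np.float64(0.038), np.float64(0.0394), np.float64(0.0358)]
yaw 0.03963666186357627 0.07080210062420603
edge yaw 0.01125148011272221
edge yaw -0.013866029533089299
edge yaw -0.02951978252656838
edge yaw -0.07430412692554782
shaft [ 0.6164093  -0.02369945  0.022     ] pin [ 0.5476934  -0.04500433  0.022     ] yaw 0.3006448363292327 0.07194284174486862
foot yaw 0.2925335814723407 0.19515206733719126
foot yaw 0.297993812613427 0.19502436033171736
side px(800) hubtop [429.2868032  247.13422408] shaft tip [362.99040668 288.31165394] pin tip [404.12845528 295.01658375]
fence edge [ 0.4327284  -0.29523806  0.        ] [ 0.43362605 -0.21511006  0.        ]
```

Request:
apply_moves:
  deltas:
    - [0,[0.95,-0.51,0],0.0645]
    - [0,[0.95,-0.51,0],0.0645]
    - [0,[0.95,-0.51,0],0.0645]
    - [0,[0.95,-0.51,0],0.0645]
    - [0,[0.95,-0.51,0],0.0645]
    - [0,[0.95,-0.51,0],0.0645]
    - [0,[0.95,-0.51,0],0.0645]
    - [0,[0.95,-0.51,0],0.0645]
  squeeze: 50

```text
t: 1.4
eef_pos: [0.394, -0.4578, 0.2313]
tool_rot: [0.0, 1.0, -0.007, -0.0]
contact_force: [0.1, -0.9, -0.5]
gripper_width: 1.001
grasp_force: 0.0
```

Request:
apply_moves:
  deltas:
    - [0,[0.668,-0.865,0],0]
    - [0,[0.668,-0.865,0],0]
    - [0,[0.668,-0.865,0],0]
    - [0,[0.668,-0.865,0],0]
    - [0,[0.668,-0.865,0],0]
    - [0,[0.668,-0.865,0],0]
    - [0,[0.668,-0.865,0.6],0]
    - [0,[0.668,-0.865,0.6],0]
    - [0,[0.668,-0.865,0.6],0]
    - [0,[0.668,-0.865,0.6],0]
    - [0,[0.668,-0.865,0.6],0]

```text
t: 2.5
eef_pos: [0.5305, -0.2867, 0.1119]
tool_rot: [0.001, 1.0, -0.007, -0.0]
contact_force: [0.3, -0.9, 0.6]
gripper_width: 1.003
grasp_force: 0.0
```

Run:
```python
from station import bot
import cv2,numpy as np
p=bot.read_camera("side");i=p["color"][:,:,::-1][130:200,240:330];cv2.imwrite("pics/s1.png",cv2.resize(i,None,fx=6,fy=6,interpolation=2))
p=bot.read_camera("top");i=p["color"][:,:,::-1][160:250,330:430];cv2.imwrite("pics/t1.png",cv2.resize(i,None,fx=6,fy=6,interpolation=2))
print(bot.get_obs()["eef_pos"])
```

```text
[ 0.53200375 -0.28614237  0.11330213]
```

View pics/s1.png

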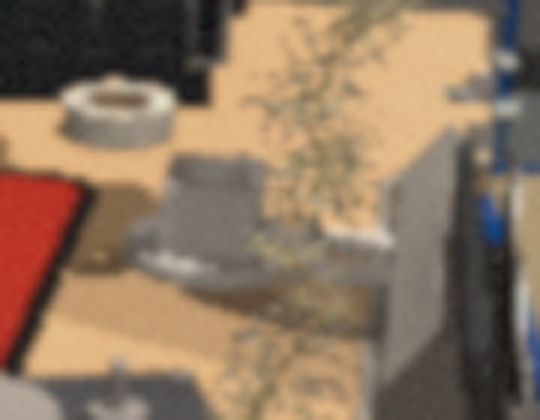

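The gripper's dark fingers show at the top, over the shadowed hub (~(215,200)); the plate hasn't moved. Descend and grip.

Request:
apply_moves:
  deltas:
    - [0,[0,0,0.15],0]
    - [0,[0,0,0.3],0]
    - [0,[0,0,0.4],0]
    - [0,[0,0,0.445],0]
    - [0,[0,0,0.445],0]
    - [0,[0,0,0.445],0]

```text
t: 3.2
eef_pos: [0.5323, -0.285, 0.0238]
tool_rot: [0.001, 1.0, -0.005, 0.001]
contact_force: [0.2, -0.3, 0.1]
gripper_width: 1.001
grasp_force: 0.0
```

Request:
apply_moves:
  deltas:
    - [1,[0,0,0],0]
    - [1,[0,0,0],0]
    - [1,[0,0,0],0]
    - [1,[0,0,0],0]
    - [1,[0,0,0],0]
    - [1,[0,0,0],0]
    - [1,[0,0,0],0]
    - [1,[0,0,0],0]
    - [1,[0,0,0],0]
    - [1,[0,0,0],0]
  squeeze: 50

```text
t: 4.2
eef_pos: [0.5321, -0.2849, 0.0238]
tool_rot: [0.001, 1.0, -0.005, 0.001]
contact_force: [-0.8, -0.1, 6.5]
gripper_width: 0.622
grasp_force: 53.4
```

Request:
apply_moves:
  deltas:
    - [1,[0,0,-0.05],0]
    - [1,[0,0,-0.15],0]
    - [1,[0,0,-0.3],0]
    - [1,[0,0,-0.45],0]
    - [1,[0,0,-0.6],0]
    - [1,[0,0,-0.65],0]
    - [1,[0,0,-0.65],0]
    - [1,[0,0,-0.65],0]
    - [1,[0,0,-0.65],0]
  squeeze: 60

```text
t: 5.1
eef_pos: [0.53, -0.2837, 0.1504]
tool_rot: [-0.001, 1.0, -0.005, -0.002]
contact_force: [0.1, -0.9, -2.1]
gripper_width: 0.617
grasp_force: 64.2
```

Run:
```python
from station import bot
import cv2,numpy as np
p=bot.read_camera("side");np.savez("s2.npz",**{k:p[k] for k in("color","intrinsics","pose")})
i=p["color"][:,:,::-1][80:200,210:340];cv2.imwrite("pics/s2.png",cv2.resize(i,None,fx=5,fy=5,interpolation=2))
o=bot.get_obs();print(o["eef_pos"],o["tool_rot"],o["contact_force"],o["gripper_width"])
for n in("side","top"):
    p=bot.read_camera(n);print(n,[(d["point"],d["confidence"]) for t in("slotted_plate","slotted_plate_lug") for d in bot.look_for(p,t)[:2]])
```

```text
[ 0.53012474 -0.28376225  0.15047026] [-6.40141181e-04  9.99985076e-01 -5.21966188e-03 -1.48108263e-03] [ 0.16275421 -0.14115003 -2.11860269] 0.6222765429178856
side [([0.5092, -0.2573, 0.137], 0.7), ([0.508, -0.2608, 0.1434], 0.96)]
top [([0.4978, -0.2806, 0.1342], 0.96), ([0.4965, -0.2793, 0.137], 0.78)]
```

View pics/s2.png

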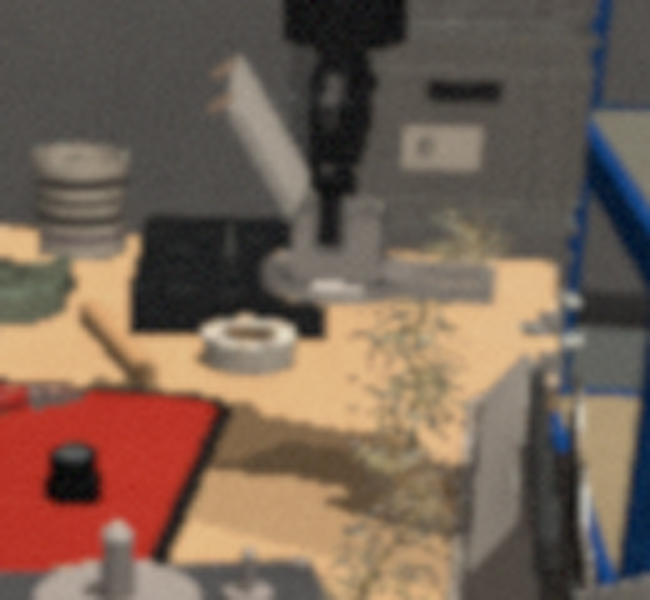

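Plate is held level, its hub centred on the fingers (~(337,230)), lug toward the robot. Carry it over.

Request:
apply_moves:
  deltas:
    - [1,[0.05,-0.12,0],-0.01]
    - [1,[0.1,-0.3,0],-0.02]
    - [1,[0.15,-0.48,0],-0.03]
    - [1,[0.2,-0.64,0],-0.04]
    - [1,[0.25,-0.78,0],-0.049]
    - [1,[0.27,-0.84,0],-0.049]
    - [1,[0.27,-0.84,0],-0.049]
    - [1,[0.27,-0.84,0],-0.049]

```text
t: 6.25
eef_pos: [0.5865, -0.1182, 0.1522]
tool_rot: [0.0, 0.989, 0.147, -0.0]
contact_force: [-0.0, -0.2, -1.6]
gripper_width: 0.619
grasp_force: 64.1
```

Request:
apply_moves:
  deltas:
    - [1,[0.08,-0.1,0],0]
    - [1,[0.2,-0.28,0],0]
    - [1,[0.289,-0.41,0],0]
    - [1,[0.289,-0.41,0],0]
    - [1,[0.289,-0.41,0],0]
    - [1,[0.289,-0.41,0],0]
    - [1,[0.289,-0.41,0],0]

```text
t: 6.95
eef_pos: [0.6178, -0.0242, 0.1522]
tool_rot: [0.001, 0.989, 0.146, -0.0]
contact_force: [-0.5, -1.0, -1.8]
gripper_width: 0.622
grasp_force: 64.1
```

Run:
```python
from station import bot
from h import *
import cv2
p=bot.read_camera("side")
im=p["color"][:,:,::-1].copy();im=cv2.resize(im[110:230,190:320],None,fx=5,fy=5,interpolation=2)
o=bot.get_obs();print(o["eef_pos"],o["tool_rot"],o["contact_force"],o["gripper_width"])
a=2*np.arctan2(o["tool_rot"][2],o["tool_rot"][1]);R=np.array([[np.cos(a),-np.sin(a)],[np.sin(a),np.cos(a)]])
c=o["eef_pos"][:2]+R@[-.002,0];z=o["eef_pos"][2]-.0238;print("plate",c,z,a)
def dr(q,col):cv2.circle(im,tuple(int(v) for v in ((proj(p,q)-[190,110])*5+2)),3,col,-1)
for x,y,h in [(27,27,50),(27,-27,50),(-27,27,50),(-27,-27,50),(-100,28,10),(-100,-28,10),(-89,17,10),(-89,-17,10),(-55,17,10),(-55,-17,10)]:
    dr(np.r_[c+R@[x/1e3,y/1e3],z+h/1e3],(0,0,255))
b=np.array([.6165,-.0235]);Rb=np.array([[np.cos(.298),-np.sin(.298)],[np.sin(.298),np.cos(.298)]])
dr(np.r_[b,.064],(0,255,0));dr(np.r_[b+Rb@[-.072,0],.048],(0,255,0))
cv2.imwrite("pics/s3.png",im)
```

```text
[ 0.61788343 -0.02368385  0.15227466] [ 4.22148224e-04  9.89187558e-01  1.46655262e-01 -1.74908669e-04] [ 1.29497637  0.20413495 -2.0325664 ] 0.6197237271065958
plate [ 0.61596946 -0.02426413] 0.12847465742881792 0.294372272214884
```

View pics/s3.png

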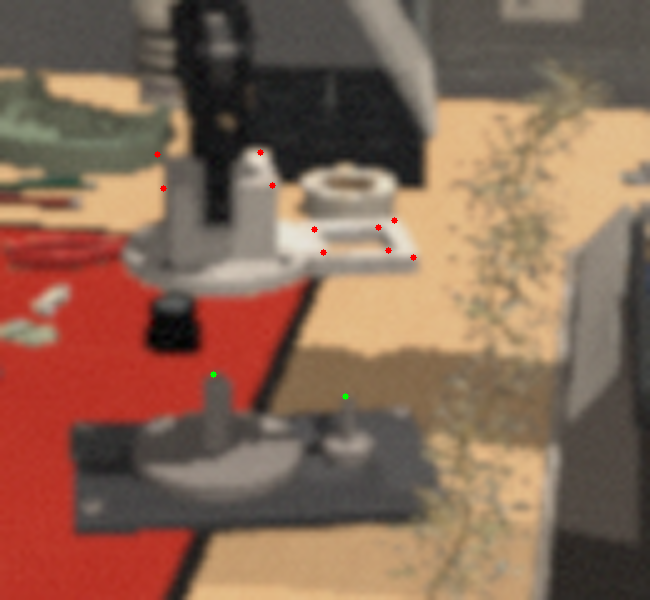

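The reprojected plate and base models match the picture to ~1 px (plate hub at (218,215), shaft (216,400), pin (346,415)). Lower.

Request:
apply_moves:
  deltas:
    - [1,[0,0,0.08],0]
    - [1,[0,0,0.18],0]
    - [1,[0,0,0.27],0]
    - [1,[0,0,0.34],0]
    - [1,[0,0,0.4],0]
    - [1,[0,0,0.45],0]
    - [1,[0,0,0.49],0]
    - [1,[0,0,0.51],0]
    - [1,[0,0,0.51],0]
    - [1,[0,0,0.51],0]

```text
t: 8.0
eef_pos: [0.6186, -0.0214, 0.0507]
tool_rot: [0.0, 0.989, 0.148, 0.0]
contact_force: [0.7, -0.1, -2.8]
gripper_width: 0.616
grasp_force: 64.2
```

Still free, 5 mm to go.

Request:
apply_moves:
  deltas:
    - [1,[0,0,0.008],0]
    - [1,[0,0,0.014],0]
    - [1,[0,0,0.02],0]
    - [1,[0,0,0.02],0]
    - [1,[0,0,0.02],0]

```text
t: 8.5
eef_pos: [0.6182, -0.0215, 0.0463]
tool_rot: [-0.0, 0.989, 0.148, -0.0]
contact_force: [0.3, -0.3, -2.0]
gripper_width: 0.621
grasp_force: 64.2
```

Request:
apply_moves:
  deltas:
    - [1,[0,0,0.003],0]
    - [1,[0,0,0.006],0]
    - [1,[0,0,0.006],0]
    - [1,[0,0,0.006],0]

```text
t: 8.9
eef_pos: [0.6183, -0.0215, 0.0458]
tool_rot: [0.0, 0.989, 0.148, 0.0]
contact_force: [-3.4, 0.6, 6.1]
gripper_width: 0.617
grasp_force: 64.9
```

Contact at the seated height. Open.

Request:
apply_moves:
  deltas:
    - [0.5,[0,0,0.006],0]
    - [0.3,[0,0,0.006],0]
    - [0,[0,0,0.006],0]
    - [0,[0,0,0],0]
    - [0,[0,0,0],0]
    - [0,[0,0,0],0]
    - [0,[0,0,0],0]
    - [0,[0,0,0],0]
    - [0,[0,0,0],0]

```text
t: 9.8
eef_pos: [0.6182, -0.0215, 0.0451]
tool_rot: [-0.0, 0.989, 0.148, -0.0]
contact_force: [-0.3, -1.1, -0.5]
gripper_width: 1.0
grasp_force: 0.0
```

Request:
apply_moves:
  deltas:
    - [0,[0,0,-0.05],0]
    - [0,[0,0,-0.15],0]
    - [0,[0,0,-0.3],0]
    - [0,[0,0,-0.5],0]
    - [0,[0,0,-0.7],0]
    - [0,[0,0,-0.8],0]
    - [0,[0,0,-0.8],0]
    - [0,[0,0.4,-0.8],0]
    - [0,[0,0.8,-0.8],0]
    - [0,[0,0.8,-0.8],0]
    - [0,[0,0.8,-0.8],0]
    - [0,[0,0.8,-0.8],0]

```text
t: 11.0
eef_pos: [0.6643, -0.1777, 0.2039]
tool_rot: [0.0, 0.989, 0.146, -0.001]
contact_force: [-0.7, 0.3, -0.1]
gripper_width: 1.004
grasp_force: 0.0
```

Run:
```python
from station import bot
import cv2,numpy as np
s=bot.read_camera("side")["color"][:,:,::-1][160:230,190:300];t=bot.read_camera("top")["color"][:,:,::-1][130:225,120:310]
s=cv2.resize(s,(0,0),fx=4,fy=4,interpolation=2);t=cv2.resize(t,(0,0),fx=3,fy=3,interpolation=2)
c=np.zeros((s.shape[0]+t.shape[0],max(s.shape[1],t.shape[1]),3),np.uint8);c[:s.shape[0],:s.shape[1]]=s;c[s.shape[0]:,:t.shape[1]]=t
cv2.imwrite("pics/end.png",c);o=bot.get_obs();print(o["t"],o["eef_pos"],c.shape)
```

```text
11.1 [ 0.66461469 -0.17259379  0.20435578] (565, 570, 3)
```

View pics/end.png

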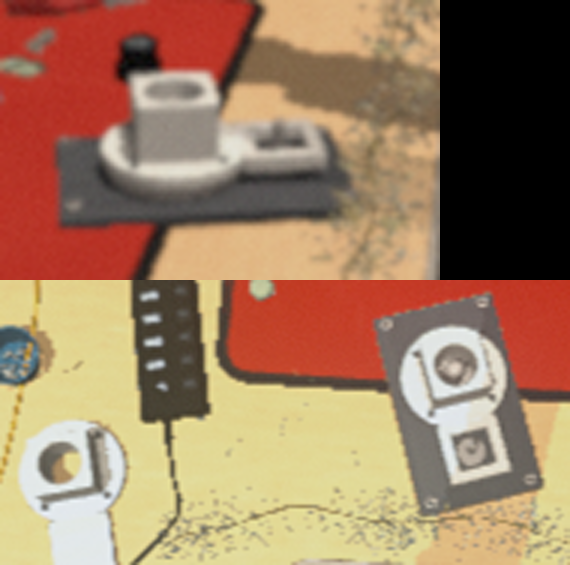

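The plate sits flat on the seat. The shaft shows in the bore (~(455,362)) and the pin in the lug hole (~(473,450)), and the blank plate hasn't moved.

```bash
python3 -c "
from station import bot
print(bot.hand_in())"
```

```text
the job is handed in; nothing more can be done
None
```

The slotted plate is seated flat on the base, with the shaft through its hub and the pin through its lug hole; it is released, the blank plate was not touched, and the job was handed in at about 11 s.

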